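# Walk the bar weight end over end and home it in its cradle

## Task

Put the steel bar weight away in its white cradle without ever lifting the whole bar off the bench. Walk it end over end towards the cradle by two half-turns: stand it upright on the end nearest the cradle and lay it down on the far side of that end, so that its blue face is underneath, then stand it up on its other end and lay it down beyond again, flat on the bench in front of the cradle's ramp with the blue face on top. Then push it lengthwise up the ramp and over the lip so that it drops flat into the pocket; lower it gently at each turn, never letting it fall, and leave the two beakers and the tan jar alone.

Things in the scene. Friction and masses are not known exactly. Their poses are not given: they have to be found in the camera images.
- bar_center (a point): Middle of the loose steel bar: 110 mm long (x), 22 mm wide (y), 26 mm thick (z), about 0.45 kg, edges rounded 3 mm. It starts flat, blue strip (56 x 16 mm) up; z points out of the blue face. It stands by itself on either end face. A half-turn about an end carries its middle 136 mm on (68 mm to the upright bar, 68 mm from it); upright, it can be twisted about the vertical to steer.
- bar_pin_a (a point): Centre of the brass cross pin near the bar's +x end, 42 mm from its middle and 13 mm from the end, at mid-thickness (13 mm above the bench as it lies). The pin runs along y, is 10 mm thick with domed tips and sticks out 8 mm at both sides (38 mm over the tips). Gripped over its two tips, the bar swings freely about it as on a hinge. Axes as the bar's.
- bar_pin_b (a point): Centre of the like cross pin near the bar's -x end, 42 mm from its middle; otherwise as bar_pin_a.
- bar: The same bar; origin at the centre of the face opposite the blue one (its underside at the start), 13 mm from bar_center; same axes.
- cradle_pocket (a point): Centre of the pocket's grey floor, 3 mm above the bench, in the fixed cradle of slick white plastic; x along it (roughly sideways to the robot), z up. Pocket 118 x 34 mm; an end lip 4 mm thick and 10 mm above the bench at each end, side rims 8 mm. A 52 mm wide ramp at each end runs from 63 mm (lip height) to 103 mm from the centre (bench). The bar lies in it lengthwise.
- cradle: The cradle; origin 3 mm under cradle_pocket, same axes; alike from both ends. Two cheeks, 38 mm tall and 42 mm apart, run along its middle 84 mm and guide the bar's pins; their ends flare out to 75 mm apart, 68 mm from the centre (62 mm apart over the lip). It stands on a free lane to the left or right of the bar, 0.44 to 0.53 m from middle to middle; the bar points roughly to it.
- beaker: Glass beaker, 78 mm across and 91 mm tall, loose, standing behind the lane; origin at the centre of its foot. To be left alone.
- jar: Tan jar with a black cap, 54 mm across and 151 mm tall, loose, behind the lane; origin at the centre of its foot. To be left alone.
- beaker_small: Small glass beaker, 62 mm across and 73 mm tall, loose, behind the lane; origin at the centre of its foot. To be left alone.
Mind the look-alikes: they are no part of the job. Leave any turquoise look-alike of the bar alone.

How it is judged:
On the way, in this order (a step that is already met when the one before it is completed fails the run):
1. the bar stands upright on one end on the bench ((angle between bar_center's own x axis and vertical below 0.2 rad or angle between bar_center's own x axis and vertical above 2.94 rad) and height (world z) of bar_center below 0.075 m), for 0.1 s.
2. it is laid down flat with the blue face underneath, its middle within 0.42 m of the cradle's (angle between bar_center's own z axis and vertical above 3 rad and height (world z) of bar_center below 0.018 m and horizontal distance between bar_center and cradle_pocket below 0.42 m and angular speed of bar below 0.6 rad/s), for 0.1 s.
3. the bar stands upright again (all of step 1), for 0.1 s.
4. it is laid down flat on the bench with the blue face on top, its middle within 0.33 m of the cradle's (angle between bar_center's own z axis and vertical below 0.14 rad and height (world z) of bar_center below 0.018 m and horizontal distance between bar_center and cradle_pocket between 0.13 and 0.33 m and angular speed of bar below 0.6 rad/s), for 0.1 s.
5. the bar has dropped flat into the pocket (x of bar_center in the frame of cradle_pocket between -0.007 and 0.007 m and y of bar_center in the frame of cradle_pocket between -0.008 and 0.008 m and z of bar_center in the frame of cradle_pocket between 0.009 and 0.0155 m and angle between bar_center's own z axis and vertical below 0.06 rad and angle between the x axis of bar_center and the x axis of cradle_pocket, either way round below 0.12 rad), for 0.2 s.
At the end, for the whole second after the job is handed in: The bar lies at rest in the cradle's pocket, blue face up and level (within 0.06 rad), along the pocket (within 0.12 rad), its middle within 7 mm lengthwise and 8 mm sideways of the pocket's centre and 9 to 15.5 mm above the pocket floor; the two beakers and the jar stand upright (all of step 5 and linear speed of bar below 0.02 m/s and angle between each of beaker, jar, beaker_small's own z axis and vertical below 0.1 rad); the robot touches nothing.
It fails at once if the whole bar is lifted: both its pins more than 45 mm above the bench at once (height (world z) of each of bar_pin_a, bar_pin_b above 0.045 m).
It fails at once if the bar falls or is flung (faster than 0.6 m/s) (linear speed of bar above 0.6 m/s).
It fails at once if a beaker or the jar is moved more than 20 mm (distance of any of beaker, jar, beaker_small from where it was at the start of the episode above 0.02 m).
It also fails if it takes over 72 s, if anything falls off the work surface, if the arm or the gripper's body presses on something with over 40 N, if the wrist force passes 120 N, or if a joint passes its speed limit or range.

## Robot

A 6-joint arm with a two-finger parallel gripper is mounted at the origin on a cart in front of the work surface, level with it; the furniture and walls round the work are solid. World frame = base frame: x ahead of the robot, y to its left, z up, the work surface at z = 0. Lengths are in m, angles in rad, forces in N, time in s.
With the tool pointing down it reaches from about 0.375 to 0.9 m from the base axis. Payload 3.1 kg.
Tool frame: the origin (TCP) lies at the very end of the fingers, on their centre line; the grasp point (between the pads) lies 19 mm behind it; z points along the fingers, y is the direction in which the jaws open and shut (so a half turn about z gives the same grasp; the last joint's range is limited). The gripper opens to 87 mm and grips with 3 to 60 N. Pads are 19 mm wide; open, the fingers measure 117 mm over their backs; the gripper's body (75 mm by 190 mm) begins 51 mm behind the grasp point.
Start: joints at [-1.333, 0.527, 1.433, -0, 1.181, -0.178], TCP at [0.253, -0.571, 0.223] pointing down, gripper open.
Joint ranges: [-3.08, 3.08], [-0.75, 2.2], [0.22, 2.44], [-1.43, 4.57], [0, 2.65], [-2.85, 2.85]. Speed limits (rad/s): [2.79, 2.79, 3.14, 3.14, 3.14, 3.14].

## Interface

Orientations are given as a unit quaternion [x, y, z, w].
In Python, from rig import robot gives the robot as it stands.
- The arm moves only by the tool arm_command, never from a script. Its argument "targets" is a list of rows, each a list of 5 numbers: the shift along the tool's x, y, z in cm, then the turn about the tool's z in rad, then the finger opening in cm, from 0 to 8.7. In form: [[dx, dy, dz, spin, hand], ...]. A call has 1 to 5 rows; each row is the pose to reach, as a shift and turn from the pose commanded when the call began, along the tool's axes at that moment; what a row does not reach only later rows make up. A row lasts 1/8 s, in which the tool goes at most 62.5 mm and 10.7 degrees, less where a joint would pass 70% of its speed; a pose out of reach is approached as far as the arm can. A call with a gripper value outside its range is refused whole. The fingers move at their own pace and stop on an object; "newtons" is the grip in N (left out, the last holds). Time passes only in rows, so rows that repeat a pose let the fingers close. It gives the time, the measured TCP pose, the force and the opening at its end, in the units of the state.
- robot.get_obs(): the state, without advancing time (a new reading comes with each control period).
- robot.camera(name): name is "scene" or "top"; returns (picture, depth): 420x560x3 uint8, red, green, blue; 420x560 float32, m along the optical axis (not along the pixel's ray), 0 where there is no reading.
- robot.camera_model(name): a dict with "mtx" (3x3 intrinsics, pixels), "extrinsics" (4x4, takes a point from world to camera coordinates). Camera axes: x right, y up, looking along -z (the intrinsics and any distortion apply to the point x, -y, -z); pixel columns grow to the right and rows downward; lengths in m; the calibration is good to about 2 mm. A picture is of the moment at which its call begins. camera_model takes no time and is no camera call.
- robot.hand_in(): hands the job in, once; it reports no verdict.
The state is a dict: "time": time; "q": joint angles; "joint_velocities": joint speeds; "joint_torque": joint torques, N m; "position": TCP position; "tool_rot": TCP orientation; "ft_force": force on the tool from outside, world axes, zero at the start; "moment": the same for the moment, N m; "grip_width": finger opening in m.
Only numpy, scipy, OpenCV 4.12 (cv2) and the standard library are available. Lean on these libraries where they do the work, as an engineer would, in place of code of your own. Each camera call takes 0.05 s, during which the arm holds its last target.

## Working session

There is one attempt and no reset: what is moved stays moved. The work goes in short steps, Python scripts to look and compute and a tool call to move; the robot and the scene stay as the last step left them, time stands still between calls to the robot, and variables do not carry over. Pictures are saved under pics/ and viewed, and the job is handed in when it is done.

Besides the shell and the picture viewer there is one more tool, called after "Request:" in YAML: its name, and indented under it one key for each argument. arm_command: Moves the arm, as the interface text tells. Its arguments: {"type":"object","properties":{"targets":{"type":"array","items":{"type":"array","items":{"type":"number"}}},"newtons":{"type":"number"}},"required":["targets"]}

```bash
ls; mkdir -p pics; cat > h.py <<'E'
import numpy as np, cv2
from rig import robot
def snap(name,fn):
    p,d=robot.camera(name); cv2.imwrite('pics/'+fn,p[:,:,::-1]); return p,d
def ray(name,u,v):
    m=robot.camera_model(name); K=np.array(m['mtx']);E=np.array(m['extrinsics'])
    n=cv2.undistortPoints(np.array([[[u,v]]],float),K,np.array(m['dist']) if 'dist' in m else None)[0,0]
    R=E[:3,:3]; t=E[:3,3]; d=R.T@np.array([n[0],-n[1],-1]); return -R.T@t,d
def onz(name,u,v,z):
    o,d=ray(name,u,v); return o+d*(z-o[2])/d[2]
E
python3 - <<'E'
from h import *
o=robot.get_obs(); print(o)
for n in('scene','top'):
    m=robot.camera_model(n); print(n,m)
    p,d=snap(n,n+'0.png'); np.savez(n+'0.npz',p=p,d=d)
E
```

```text
pics
{'time': 0.0, 'q': array([-1.33250977e+00,  5.28481604e-01,  1.43391065e+00, -4.17759350e-05,
        1.18136993e+00, -1.78501798e-01]), 'joint_velocities': array([-0.00053053,  0.00073741, -0.00119268,  0.00097338, -0.00026355,
       -0.00181164]), 'joint_torque': array([ 1.98040558e-03, -4.40037382e+01, -1.76587683e+01,  6.35195780e-02,
        5.81668527e-02, -1.65832735e-04]), 'position': array([ 0.25285519, -0.57076533,  0.22155949]), 'tool_rot': array([ 9.78362182e-01,  2.06896746e-01, -5.17281713e-05, -1.08370354e-03]), 'ft_force': array([-0.08681553, -0.5239099 ,  0.18243523]), 'moment': array([ 0.04773296, -0.03392196,  0.01889289]), 'grip_width': 0.08747402251617875}
scene {'mtx': array([[536.91153292,   0.        , 277.67071861],
       [  0.        , 536.91153292, 203.99101557],
       [  0.        ,   0.        ,   1.        ]]), 'extrinsics': array([[ 5.54705863e-01, -8.32046516e-01, -8.54408359e-06,
        -3.47638283e-01],
       [ 4.97612292e-01,  3.31738194e-01,  8.01456036e-01,
        -2.97007072e-01],
       [-6.66845868e-01, -4.44576614e-01,  5.98053696e-01,
        -1.09766036e+00],
       [ 0.00000000e+00,  0.00000000e+00,  0.00000000e+00,
         1.00000000e+00]])}
top {'mtx': array([[512.02093325,   0.        , 282.2173243 ],
       [  0.        , 512.02093325, 207.70387917],
       [  0.        ,   0.        ,   1.        ]]), 'extrinsics': array([[ 8.47296937e-05, -9.99756200e-01, -2.20801591e-02,
        -3.13075753e-02],
       [ 9.88423376e-01, -3.26629256e-03,  1.51685729e-01,
        -5.19421137e-01],
       [-1.51720869e-01, -2.18373977e-02,  9.88182122e-01,
        -1.18691579e+00],
       [ 0.00000000e+00,  0.00000000e+00,  0.00000000e+00,
         1.00000000e+00]])}
```

View pics/scene0.png

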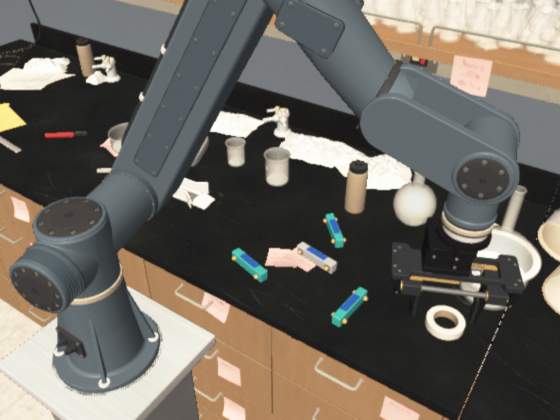

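View pics/top0.png

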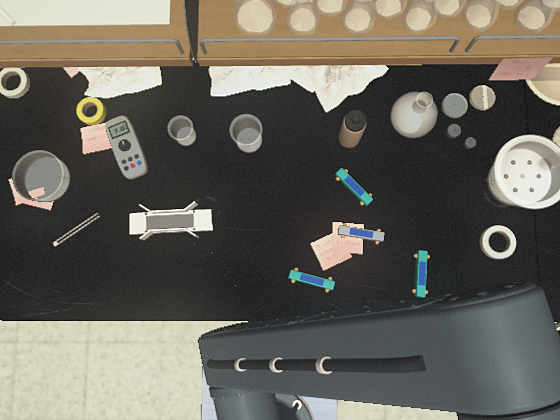

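The top view shows the steel bar near (361,233) px, with its blue strip up. The cradle is near (171,222), to the left (+y). Three turquoise look-alikes sit around the bar, and the beakers and jar are behind the lane, further up the image. Next I'll measure.

```bash
python3 - <<'E'
from h import *
z=np.load('top0.npz');p,d=z['p'],z['d']
a=p[200:260,320:400]; b=p[190:250,120:225]
cv2.imwrite('pics/cr1.png',cv2.resize(a,None,fx=8,fy=8,interpolation=2)[:,:,::-1])
cv2.imwrite('pics/cr2.png',cv2.resize(b,None,fx=7,fy=7,interpolation=2)[:,:,::-1])
hsv=cv2.cvtColor(p,cv2.COLOR_RGB2HSV)
blue=cv2.inRange(hsv,(108,120,60),(125,255,255))
n,l,s,c=cv2.connectedComponentsWithStats(blue)
for i in range(1,n):
    if s[i,4]>20:
        pts=np.argwhere(l==i)[:,::-1].astype(np.float32)
        r=cv2.minAreaRect(pts); print(s[i],c[i],r, onz('top',*c[i],.026))
g=d[205:245,125:220]
w=cv2.inRange(hsv,(0,0,200),(180,60,255))
n,l,s,c=cv2.connectedComponentsWithStats(w[180:260,110:230])
for i in range(1,n):
    if s[i,4]>20: print(s[i],c[i]+[110,180])
# grey pocket floor
E
```

```text
[345 176  19  20 128] [354.  185.5] ((354.0, 185.49998474121094), (21.92030906677246, 4.949747085571289), 45.0) [ 0.575412   -0.20628838  0.026     ]
[350 228  23  10 141] [360.72340426 232.37588652] ((360.94598388671875, 232.3243408203125), (22.687061309814453, 6.247161388397217), 9.462322235107422) [ 0.46100279 -0.21992962  0.026     ]
[419 262   6  23 123] [421.64227642 273.22764228] ((421.5, 273.0), (22.0, 5.0), 90.0) [ 0.36385195 -0.36102902  0.026     ]
[300 274  23  11 127] [311.12598425 279.2519685 ] ((311.2076721191406, 279.23846435546875), (22.27726936340332, 5.613170623779297), 15.255120277404785) [ 0.34982352 -0.100312    0.026     ]
[  20   21   83   38 1025] [170.64390244 220.44195122]
```

View pics/cr1.png

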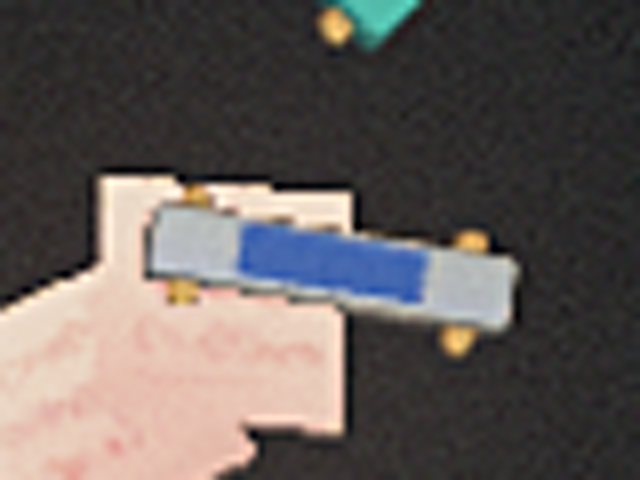

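View pics/cr2.png

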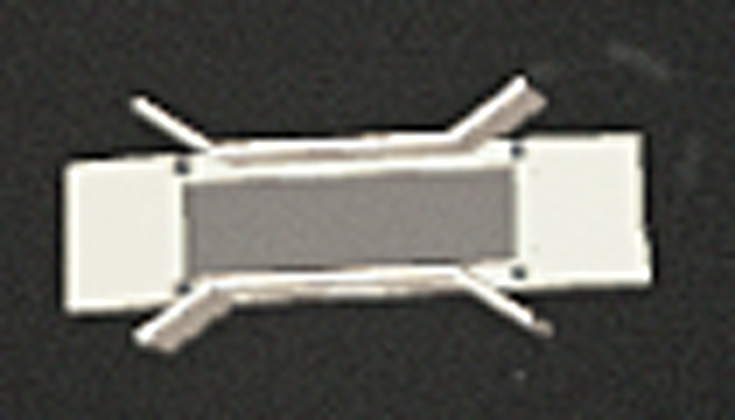

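```bash
python3 - <<'E'
from h import *
def c1(x,y,z): return onz('top',320+(x+.5)/8-.5,200+(y+.5)/8-.5,z)
def c2(x,y,z): return onz('top',120+(x+.5)/7-.5,190+(y+.5)/7-.5,z)
L=[c1(195,197,.013),c1(182,292,.013)];R=[c1(472,242,.013),c1(458,340,.013)]
l=sum(L)/2;r=sum(R)/2;print('pins',l,r,np.linalg.norm(l-r),np.linalg.norm(L[0]-L[1])); v=l-r
print('barmid',(l+r)/2,np.degrees(np.arctan2(v[1],v[0])))
b=[c1(*q,.026) for q in((243,222),(240,272),(428,250),(420,303))]
print('blue',sum(b)/4, np.degrees(np.arctan2(*((b[0]+b[1]-b[2]-b[3])[[1,0]]))))
D=[c2(*q,.010) for q in((182,165),(183,288),(516,150),(519,272))]
print('dots',sum(D)/4,np.linalg.norm(D[0]-D[2]),np.linalg.norm(D[0]-D[1]),np.degrees(np.arctan2(*((D[0]+D[1]-D[2]-D[3])[[1,0]]))))
G=[c2(*q,.003) for q in((187,184),(191,277),(515,168),(516,265))]
print('floor',sum(G)/4,np.degrees(np.arctan2(*((G[0]+G[1]-G[2]-G[3])[[1,0]]))))
C=[c2(*q,.0) for q in((65,165),(68,312),(641,135),(652,285))]
print('ramp',sum(C)/4,np.linalg.norm(C[0]-C[2]),np.degrees(np.arctan2(*((C[0]+C[1]-C[2]-C[3])[[1,0]]))))
for q in ((354,185.5),(311,279),(421.6,273.2)): print(onz('top',*q,.026))
# scene check of blue
z=np.load('scene0.npz');p=z['p'];hsv=cv2.cvtColor(p,cv2.COLOR_RGB2HSV)
m=cv2.inRange(hsv,(108,120,60),(125,255,255));n,lb,s,c=cv2.connectedComponentsWithStats(m)
for i in range(1,n):
    if s[i,4]>20: print(s[i],onz('scene',*c[i],.026))
# beakers/jar bases roughly
for q in ((352,129),(247,133),(181,130)): print(onz('top',*q,.05))
E
```

```text
pins [ 0.46795653 -0.17924409  0.013     ] [ 0.45365105 -0.26230354  0.013     ] 0.08428237411281583 0.02925781649464529
barmid [ 0.46080379 -0.22077381  0.013     ] 80.22771947560511
blue [ 0.46124007 -0.22094111  0.026     ] 80.59230243553655
dots [0.49225316 0.24517515 0.01      ] 0.11798657439427246 0.04354861444669806 92.50363387713972
floor [0.49143666 0.24603456 0.003     ] 92.31163853713228
ramp [0.49159162 0.24533515 0.        ] 0.2051890539827759 92.67155935685416
[ 0.575412   -0.20628838  0.026     ]
[ 0.35041443 -0.10001903  0.026     ]
[ 0.36391674 -0.36093246  0.026     ]
[331 220   8  12  51] [ 0.58078722 -0.20592202  0.026     ]
[307 247  20  13  94] [ 0.46632525 -0.22020688  0.026     ]
[242 255  15  12  63] [ 0.35394248 -0.10066566  0.026     ]
[341 295  17  15  95] [ 0.36730446 -0.36083305  0.026     ]
[ 0.71013313 -0.20151415  0.05      ]
[0.70180273 0.05330349 0.05      ]
[0.71046051 0.21480133 0.05      ]
```

```bash
cat > plan.py <<'E'
from h import *
import json,sys
from scipy.spatial.transform import Rotation as Ro
def pose():
    o=robot.get_obs(); R=Ro.from_quat(o['tool_rot']).as_matrix()
    return o,np.array(o['position']),R
def show():
    o,p,R=pose(); print('t %.2f'%o['time'],'pos',p.round(4),'yaw %.1f'%np.degrees(np.arctan2(R[1,0],R[0,0])),'F',np.round(o['ft_force'],1),'w %.4f'%o['grip_width'],'q',np.round(o['q'],2),'zt',R[:,2].round(4))
def to(pts,cmd=None,yaw0=None):
    """pts: list of (x,y,z,yawdeg); prints rows in tool axes from the start pose"""
    o,p,R=pose()
    if cmd is not None: p=np.array(cmd)
    y0=np.degrees(np.arctan2(R[1,0],R[0,0])) if yaw0 is None else yaw0
    a=np.radians(y0); X=np.array([np.cos(a),np.sin(a),0]);Y=np.array([np.sin(a),-np.cos(a),0])
    for q in pts:
        d=np.array(q[:3])-p
        print([round(100*d@X,2),round(100*d@Y,2),round(-100*d[2],2),round(-np.radians(q[3]-y0),3)])
E
python3 - <<'E'
from plan import *
show(); to([(.455,-.2623,.12,80.4)],cmd=[.253,-.571,.223])
E
```

```text
t 0.10 pos [ 0.2529 -0.5708  0.2217] yaw 23.9 F [0.1 0.5 1.1] w 0.0871 q [-1.33  0.53  1.43 -0.    1.18 -0.18] zt [-5.0e-04  1.9e-03 -1.0e+00]
[np.float64(30.97), np.float64(-20.05), np.float64(10.3), np.float64(-0.986)]
```

Request:
arm_command:
  targets:
    - [31,-20,7,-0.986,6]
    - [31,-20,7,-0.986,6]
    - [31,-20,7,-0.986,6]
    - [31,-20,7,-0.986,6]
    - [31,-20,7,-0.986,6]
  newtons: 15

```text
time: 0.72
position: [0.4223, -0.3131, 0.1638]
tool_rot: [0.778, 0.629, 0.0, -0.0]
ft_force: [0.8, -0.8, 0.1]
grip_width: 0.0606
```

Request:
arm_command:
  targets:
    - [0,0,0,0,6]
    - [0,0,0,0,6]
    - [0,0,0,0,6]

```text
time: 1.1
position: [0.4212, -0.3165, 0.1646]
tool_rot: [0.78, 0.626, -0.0, 0.001]
ft_force: [-0.6, 0.5, -0.1]
grip_width: 0.06
```

```bash
python3 - <<'E'
from plan import *
show(); snap('top','t1.png'); snap('scene','s1.png')
E
```

```text
t 1.10 pos [ 0.4212 -0.3165  0.1646] yaw 77.5 F [-0.6  0.5 -0.1] w 0.0600 q [-0.86  0.48  1.74 -0.    0.93 -0.64] zt [ 6.0e-04 -1.1e-03 -1.0e+00]
```

View pics/s1.png

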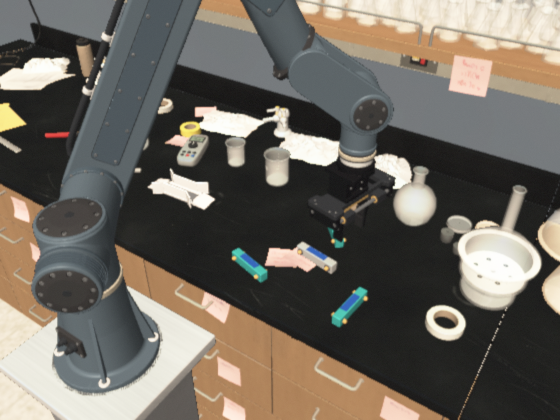

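```bash
python3 - <<'E'
from plan import *
to([(.456,-.2623,.06,80.4),(.456,-.2623,.004,80.4)])
E
```

```text
[np.float64(6.04), np.float64(2.24), np.float64(10.45), np.float64(-0.052)]
[np.float64(6.04), np.float64(2.24), np.float64(16.05), np.float64(-0.052)]
```

Request:
arm_command:
  targets:
    - [6.04,2.24,8,-0.052,6]
    - [6.04,2.24,8,-0.052,6]
    - [6.04,2.24,8,-0.052,6]
    - [6.04,2.24,11,-0.052,6]
    - [6.04,2.24,11,-0.052,6]

```text
time: 1.82
position: [0.4556, -0.2617, 0.054]
tool_rot: [0.763, 0.646, -0.0, -0.001]
ft_force: [-0.3, -0.6, 0.3]
grip_width: 0.0599
```

```bash
python3 - <<'E'
from plan import *
show(); p,d=snap('top','t2.png'); cv2.imwrite('pics/t2c.png',cv2.resize(p[180:290,290:450],None,fx=5,fy=5,interpolation=2)[:,:,::-1])
p,d=snap('scene','s2.png'); cv2.imwrite('pics/s2c.png',cv2.resize(p[180:320,240:400],None,fx=4,fy=4,interpolation=2)[:,:,::-1])
to([(.456,-.2623,.004,80.4)])
E
```

```text
t 1.82 pos [ 0.4556 -0.2617  0.054 ] yaw 80.5 F [-0.3 -0.6  0.3] w 0.0599 q [-0.73  0.66  1.81 -0.    0.67 -0.57] zt [-1.4e-03  9.0e-04 -1.0e+00]
[np.float64(-0.02), np.float64(-0.05), np.float64(5.14), np.float64(0.002)]
```

View pics/t2c.png

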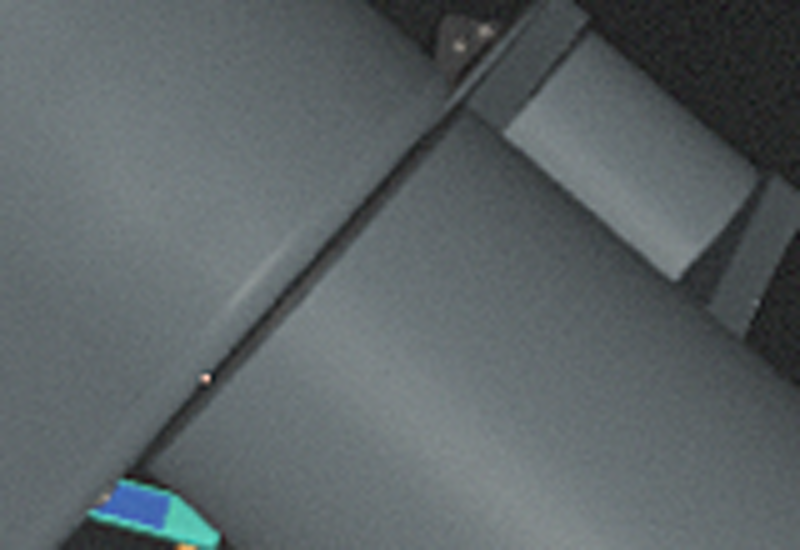

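View pics/s2c.png

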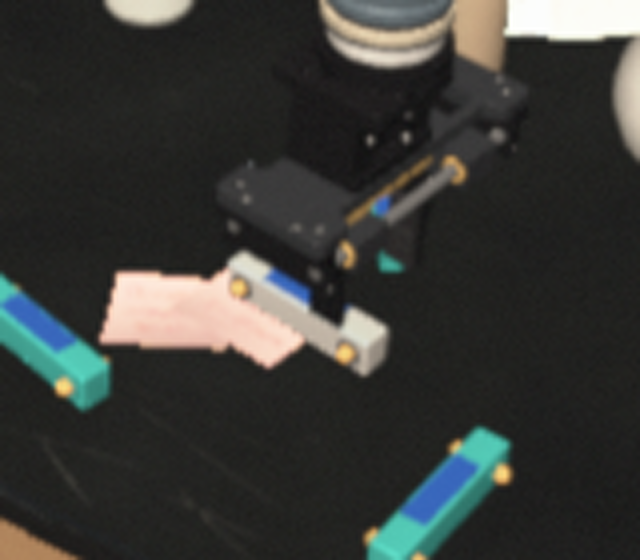

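```bash
python3 - <<'E'
from plan import *
for x,y in((345,352),(240,287)): print(onz('scene',240+(x+.5)/4-.5,180+(y+.5)/4-.5,.013))
a=np.radians(80.4);n=np.array([np.sin(a),-np.cos(a)]); print(np.array([.461,-.2209])+np.outer([-.042,.042],[np.cos(a),np.sin(a)])-.019*n)
E
```

```text
[ 0.44516763 -0.25827316  0.013     ]
[ 0.45961305 -0.17617226  0.013     ]
[[ 0.43526179 -0.25914323]
 [ 0.44927036 -0.17631956]]
```

Request:
arm_command:
  targets:
    - [0,0,2.5,0,6]
    - [0,0,5.0,0,6]
    - [0,0,5.0,0,6]
    - [0,0,5.0,0,3]
    - [0,0,5.0,0,3]
  newtons: 12

```text
time: 2.55
position: [0.4571, -0.2614, 0.0057]
tool_rot: [0.763, 0.647, 0.0, 0.001]
ft_force: [-0.3, -0.9, -1.5]
grip_width: 0.0474
```

Request:
arm_command:
  targets:
    - [0,0,0,0,3]
    - [0,0,0,0,3]
    - [0,0,0,0,3]
  newtons: 15

```text
time: 2.92
position: [0.4564, -0.2609, 0.0051]
tool_rot: [0.763, 0.647, -0.0, 0.0]
ft_force: [-2.6, -0.5, 5.5]
grip_width: 0.0359
```

```bash
python3 - <<'E'
from plan import *
show()
p,d=snap('scene','s3.png'); cv2.imwrite('pics/s3c.png',cv2.resize(p[180:320,240:400],None,fx=4,fy=4,interpolation=2)[:,:,::-1])
E
```

```text
t 2.92 pos [ 0.4564 -0.2609  0.0051] yaw 80.6 F [-2.6 -0.5  5.5] w 0.0359 q [-0.73  0.75  1.83 -0.    0.56 -0.57] zt [ 2.e-04 -6.e-04 -1.e+00]
```

View pics/s3c.png

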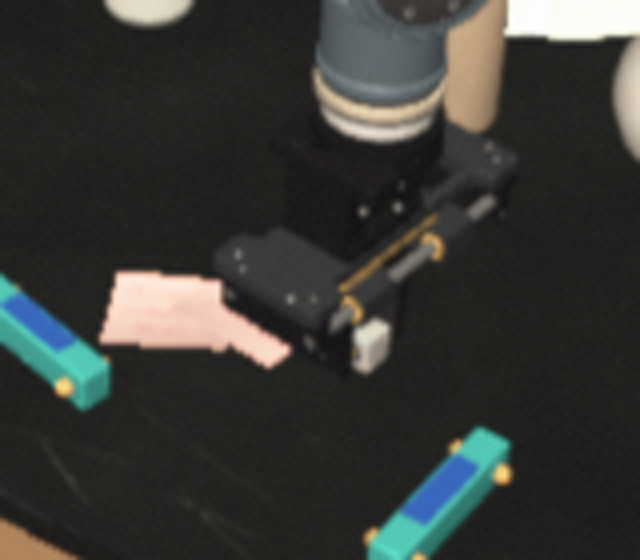

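```bash
python3 - <<'E'
import numpy as np
def P(f): a=np.radians(172.37-f); return np.array([9.7+9.787*np.cos(a),-(9.787*np.sin(a)-1.3)])
def Q(f): a=np.radians(97.63-f); return np.array([9.787*np.cos(a)+1.3,-(9.787*np.sin(a)-9.7)])
for a,b in((0,32),(32,62),(62,90)):
    print('stand',[(P(a+(b-a)*k/5)-P(a)).round(2).tolist() for k in range(1,6)])
for a,b in((0,28),(28,56),(56,80),(80,90)):
    print('lay',[(Q(a+(b-a)*k/5)-Q(a)).round(2).tolist() for k in range(1,6)])
E
```

```text
stand [[0.21, -1.07], [0.53, -2.12], [0.97, -3.12], [1.51, -4.06], [2.16, -4.94]]
stand [[0.69, -0.75], [1.46, -1.43], [2.3, -2.02], [3.19, -2.53], [4.13, -2.93]]
stand [[0.91, -0.29], [1.85, -0.49], [2.8, -0.59], [3.75, -0.61], [4.71, -0.53]]
lay [[0.95, -0.08], [1.91, -0.07], [2.86, 0.04], [3.79, 0.24], [4.71, 0.53]]
lay [[0.88, 0.38], [1.72, 0.84], [2.51, 1.38], [3.24, 1.99], [3.91, 2.67]]
lay [[0.52, 0.63], [0.98, 1.31], [1.39, 2.02], [1.73, 2.77], [2.01, 3.54]]
lay [[0.1, 0.33], [0.18, 0.66], [0.26, 0.99], [0.32, 1.33], [0.37, 1.66]]
```

Request:
arm_command:
  targets:
    - [0.21,0,-1.07,0,3]
    - [0.53,0,-2.12,0,3]
    - [0.97,0,-3.12,0,3]
    - [1.51,0,-4.06,0,3]
    - [2.16,0,-4.94,0,3]

```text
time: 3.6
position: [0.4602, -0.239, 0.0545]
tool_rot: [0.763, 0.647, 0.0, 0.0]
ft_force: [-0.1, 0.6, -2.5]
grip_width: 0.0361
```

```bash
python3 - <<'E'
from plan import *
show()
p,d=snap('scene','s4.png'); cv2.imwrite('pics/s4c.png',cv2.resize(p[160:300,240:400],None,fx=4,fy=4,interpolation=2)[:,:,::-1])
E
```

```text
t 3.60 pos [ 0.4602 -0.239   0.0545] yaw 80.6 F [-0.1  0.6 -2.5] w 0.0361 q [-0.69  0.66  1.83 -0.    0.65 -0.53] zt [ 5.e-04 -4.e-04 -1.e+00]
```

View pics/s4c.png

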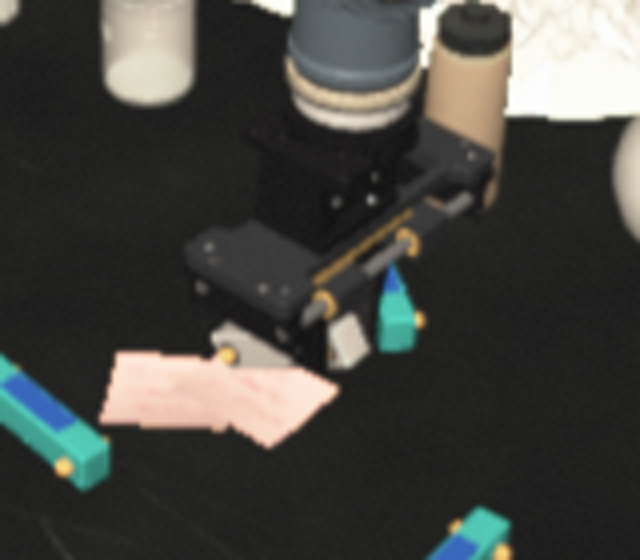

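Request:
arm_command:
  targets:
    - [0.69,0,-0.75,0,3]
    - [1.46,0,-1.43,0,3]
    - [2.3,0,-2.02,0,3]
    - [3.19,0,-2.53,0,3]
    - [4.13,0,-2.93,0,3]

```text
time: 4.28
position: [0.467, -0.1982, 0.0836]
tool_rot: [0.763, 0.647, 0.0, 0.0]
ft_force: [0.2, -1.6, 1.3]
grip_width: 0.0358
```

```bash
python3 - <<'E'
from plan import *
show()
p,d=snap('scene','s5.png'); cv2.imwrite('pics/s5c.png',cv2.resize(p[160:300,220:380],None,fx=4,fy=4,interpolation=2)[:,:,::-1])
E
```

```text
t 4.28 pos [ 0.467  -0.1982  0.0836] yaw 80.6 F [ 0.2 -1.6  1.3] w 0.0358 q [-0.62  0.59  1.85 -0.    0.7  -0.46] zt [ 6.e-04 -7.e-04 -1.e+00]
```

View pics/s5c.png

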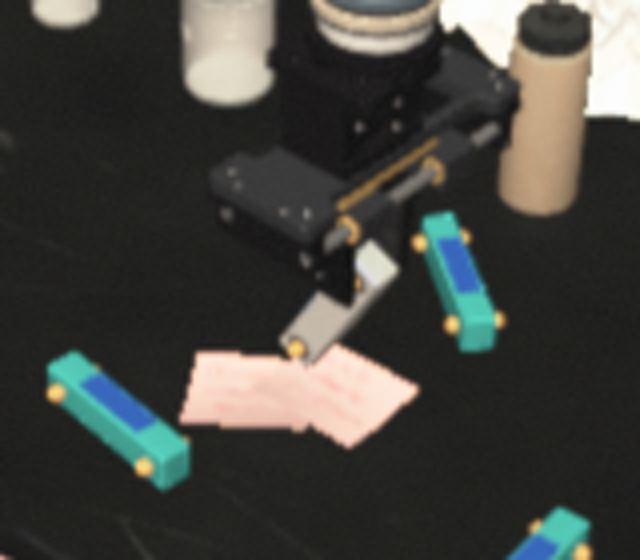

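Request:
arm_command:
  targets:
    - [0.91,0,-0.29,0,3]
    - [1.85,0,-0.49,0,3]
    - [2.8,0,-0.59,0,3]
    - [3.75,0,-0.61,0,3]
    - [4.71,0,-0.53,0,3]

```text
time: 4.95
position: [0.4746, -0.151, 0.0889]
tool_rot: [0.763, 0.646, 0.0, -0.0]
ft_force: [-0.5, 0.6, 10.6]
grip_width: 0.0363
```

Request:
arm_command:
  targets:
    - [0,0,0,0,3]
    - [0,0,0,0,3]

```text
time: 5.2
position: [0.4745, -0.1511, 0.0888]
tool_rot: [0.763, 0.647, 0.0, -0.0]
ft_force: [-1.1, 0.2, 8.9]
grip_width: 0.0362
```

```bash
python3 - <<'E'
from plan import *
show()
p,d=snap('scene','s6.png'); cv2.imwrite('pics/s6c.png',cv2.resize(p[150:290,200:360],None,fx=4,fy=4,interpolation=2)[:,:,::-1])
E
```

```text
t 5.20 pos [ 0.4745 -0.1511  0.0888] yaw 80.6 F [-1.1  0.2  8.9] w 0.0362 q [-0.53  0.58  1.87  0.    0.7  -0.37] zt [ 2.e-04  8.e-04 -1.e+00]
```

View pics/s6c.png

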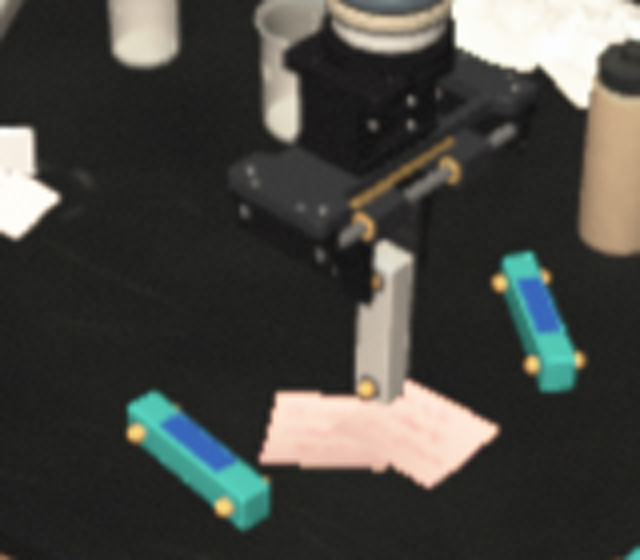

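Request:
arm_command:
  targets:
    - [0,0,-0.06,0.05,3]
    - [0,0,-0.06,0.05,3]

```text
time: 5.5
position: [0.4745, -0.1513, 0.0889]
tool_rot: [0.779, 0.628, 0.0, -0.0]
ft_force: [0.2, 0.7, 3.9]
grip_width: 0.0361
```

Request:
arm_command:
  targets:
    - [0.95,0,-0.08,0,3]
    - [1.91,0,-0.07,0,3]
    - [2.86,0,0.04,0,3]
    - [3.79,0,0.24,0,3]
    - [4.71,0,0.53,0,3]

```text
time: 6.12
position: [0.4842, -0.105, 0.0834]
tool_rot: [0.779, 0.627, -0.0, -0.001]
ft_force: [0.3, 0.2, 1.0]
grip_width: 0.036
```

```bash
python3 - <<'E'
from plan import *
show()
p,d=snap('scene','s7.png'); cv2.imwrite('pics/s7c.png',cv2.resize(p[150:290,200:360],None,fx=4,fy=4,interpolation=2)[:,:,::-1])
E
```

```text
t 6.12 pos [ 0.4842 -0.105   0.0834] yaw 77.7 F [0.3 0.2 1. ] w 0.0360 q [-0.44  0.58  1.87  0.    0.68 -0.23] zt [-8.e-04  7.e-04 -1.e+00]
```

View pics/s7c.png

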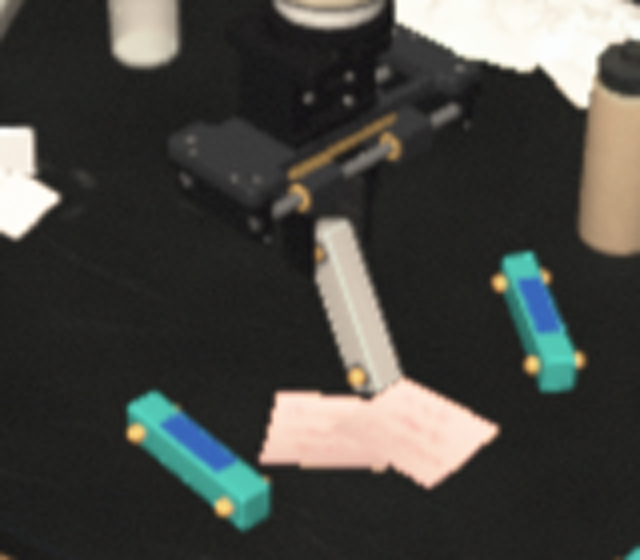

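The picture shows the bar tipping towards the cradle as planned, with its foot still at about (375,385) in the crop. I'll keep laying it down.

Request:
arm_command:
  targets:
    - [0.88,0,0.38,0,3]
    - [1.72,0,0.84,0,3]
    - [2.51,0,1.38,0,3]
    - [3.24,0,1.99,0,3]
    - [3.91,0,2.67,0,3]

```text
time: 6.8
position: [0.4929, -0.0674, 0.0563]
tool_rot: [0.779, 0.627, -0.0, -0.0]
ft_force: [-0.2, 1.5, -1.0]
grip_width: 0.0362
```

Request:
arm_command:
  targets:
    - [0.52,0,0.63,0,3]
    - [0.98,0,1.31,0,3]
    - [1.39,0,2.02,0,3]
    - [1.73,0,2.77,0,3]
    - [2.01,0,3.54,0,3]

```text
time: 7.42
position: [0.4971, -0.0482, 0.0209]
tool_rot: [0.779, 0.627, -0.0, 0.0]
ft_force: [-0.5, 1.1, -1.4]
grip_width: 0.0361
```

```bash
python3 - <<'E'
from plan import *
show()
p,d=snap('scene','s8.png'); cv2.imwrite('pics/s8c.png',cv2.resize(p[150:290,180:340],None,fx=4,fy=4,interpolation=2)[:,:,::-1])
E
```

```text
t 7.42 pos [ 0.4971 -0.0482  0.0209] yaw 77.7 F [-0.5  1.1 -1.4] w 0.0361 q [-0.32  0.71  1.89 -0.    0.54 -0.11] zt [-1.e-04 -1.e-04 -1.e+00]
```

View pics/s8c.png

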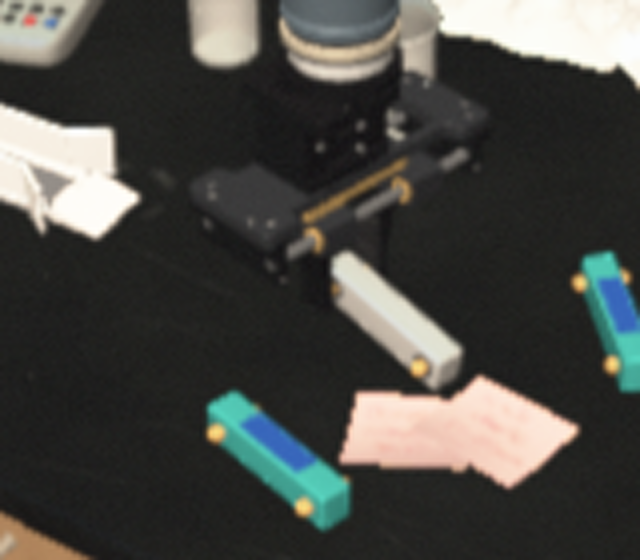

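Request:
arm_command:
  targets:
    - [0.1,0,0.33,0,3]
    - [0.18,0,0.66,0,3]
    - [0.26,0,0.99,0,3]
    - [0.32,0,1.33,0,3]
    - [0.37,0,1.6,0,3]

```text
time: 8.1
position: [0.4979, -0.0447, 0.0053]
tool_rot: [0.779, 0.627, -0.0, 0.0]
ft_force: [-0.5, 0.5, -2.1]
grip_width: 0.0361
```

Request:
arm_command:
  targets:
    - [0,0,0,0,3]
    - [0,0,0,0,6]
    - [0,0,0,0,6]
    - [0,0,0,0,6]

```text
time: 8.6
position: [0.4981, -0.0448, 0.0057]
tool_rot: [0.779, 0.627, 0.0, 0.0]
ft_force: [-0.1, 0.4, -0.1]
grip_width: 0.0559
```

```bash
python3 - <<'E'
from plan import *
show()
E
```

```text
t 8.60 pos [ 0.4981 -0.0448  0.0057] yaw 77.7 F [-0.1  0.4 -0.1] w 0.0559 q [-0.31  0.74  1.89 -0.    0.51 -0.1 ] zt [ 7.e-04 -2.e-04 -1.e+00]
```

Request:
arm_command:
  targets:
    - [0,0,-6,0,6]
    - [-4,0,-12,0,6]
    - [-10,0,-16,0,6]
    - [-17,0,-16,0,6]
    - [-23,0,-16,0,6]

```text
time: 9.22
position: [0.4533, -0.2513, 0.1663]
tool_rot: [0.779, 0.628, 0.0, 0.002]
ft_force: [1.5, 0.1, -0.1]
grip_width: 0.0601
```

```bash
python3 - <<'E'
from plan import *
show(); p,d=snap('top','t9.png'); np.savez('t9.npz',p=p,d=d)
cv2.imwrite('pics/t9c.png',cv2.resize(p[200:260,280:360],None,fx=8,fy=8,interpolation=2)[:,:,::-1])
E
```

```text
t 9.22 pos [ 0.4533 -0.2513  0.1663] yaw 77.8 F [ 1.5  0.1 -0.1] w 0.0601 q [-0.72  0.46  1.76  0.    0.92 -0.51] zt [ 0.0026 -0.0022 -1.    ]
```

View pics/t9c.png

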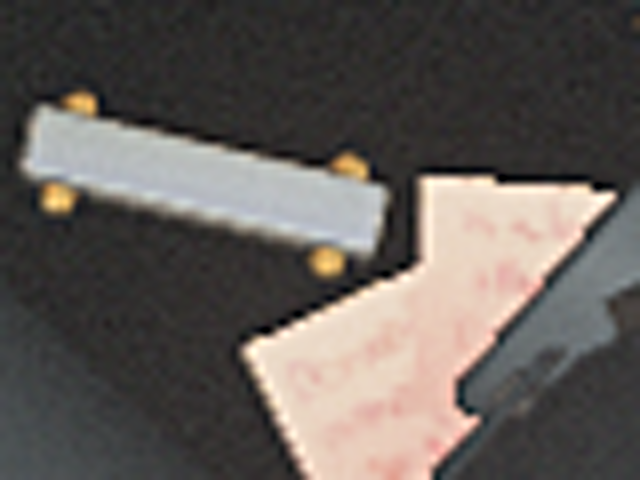

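View pics/t9.png

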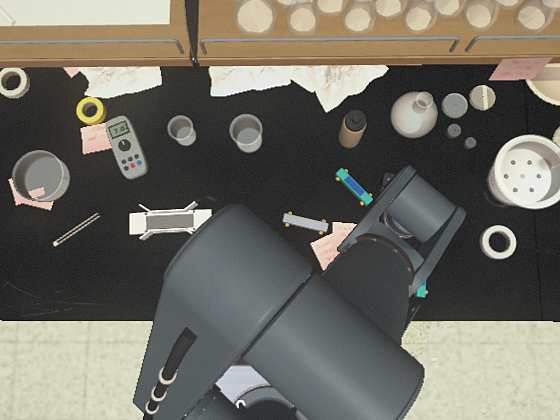

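```bash
python3 - <<'E'
from plan import *
def c(x,y,z): return onz('top',280+(x+.5)/8-.5,200+(y+.5)/8-.5,z)
l=(c(80,103,.013)+c(57,200,.013))/2;r=(c(350,166,.013)+c(327,263,.013))/2
v=l-r;print(l,r,np.linalg.norm(v),(l+r)/2,np.degrees(np.arctan2(v[1],v[0])))
f=[c(*q,.026) for q in((38,108),(24,172),(386,190),(372,252))];print(sum(f)/4,np.degrees(np.arctan2(*((f[0]+f[1]-f[2]-f[3])[[1,0]]))))
E
```

```text
[ 0.49675202 -0.04597423  0.013     ] [ 0.47723024 -0.12791862  0.013     ] 0.08423765815392194 [ 0.48699113 -0.08694643  0.013     ] 76.6000865618032
[ 0.48613165 -0.08705366  0.026     ] 76.62910210765722
```

```bash
python3 - <<'E'
from plan import *
show();to([(.4785,-.1266,.06,77),(.4785,-.1266,.0055,77)])
E
```

```text
t 9.28 pos [ 0.4531 -0.2603  0.1665] yaw 77.5 F [ 0.1 -3.7  0.7] w 0.0599 q [-0.73  0.47  1.75 -0.01  0.91 -0.51] zt [ 0.0043 -0.0101 -0.9999]
[np.float64(13.6), np.float64(-0.42), np.float64(10.65), np.float64(0.009)]
[np.float64(13.6), np.float64(-0.42), np.float64(16.1), np.float64(0.009)]
```

Request:
arm_command:
  targets:
    - [5,-0.4,4,0,6]
    - [10,-0.4,8,0,6]
    - [13,-0.4,10,0,6]
    - [13,-0.4,10,0,6]
    - [13,-0.4,10,0,6]

```text
time: 9.9
position: [0.4778, -0.1221, 0.0652]
tool_rot: [0.779, 0.628, 0.0, 0.001]
ft_force: [-0.7, -0.3, 0.1]
grip_width: 0.0602
```

```bash
python3 - <<'E'
from plan import *
show();to([(.4785,-.1266,.0055,77)])
E
```

```text
t 9.90 pos [ 0.4778 -0.1221  0.0652] yaw 77.7 F [-0.7 -0.3  0.1] w 0.0602 q [-0.48  0.62  1.89 -0.    0.63 -0.26] zt [ 0.0014 -0.001  -1.    ]
[np.float64(-0.42), np.float64(0.17), np.float64(5.97), np.float64(0.013)]
```

Request:
arm_command:
  targets:
    - [-0.42,0.17,3,0.013,6]
    - [-0.42,0.17,5.95,0.013,6]
    - [-0.42,0.17,5.95,0.013,6]
    - [-0.42,0.17,5.95,0.013,3]
    - [-0.42,0.17,5.95,0.013,3]
  newtons: 15

```text
time: 10.52
position: [0.4787, -0.1267, 0.0066]
tool_rot: [0.783, 0.622, 0.001, 0.001]
ft_force: [-0.2, -0.1, -0.5]
grip_width: 0.0471
```

Request:
arm_command:
  targets:
    - [0,0,0,0,3]
    - [0,0,0,0,3]
    - [0,0,0,0,3]

```text
time: 10.9
position: [0.4783, -0.1262, 0.0061]
tool_rot: [0.783, 0.622, 0.0, 0.001]
ft_force: [-0.5, -0.2, 6.9]
grip_width: 0.0356
```

```bash
python3 - <<'E'
from plan import *
show()
E
```

```text
t 10.90 pos [ 0.4783 -0.1262  0.0061] yaw 77.0 F [-0.5 -0.2  6.9] w 0.0356 q [-0.48  0.74  1.91 -0.    0.5  -0.26] zt [ 1.3e-03 -9.0e-04 -1.0e+00]
```

Gripped, with the same opening and force as on the first pin. I'll run the same arc again.

Request:
arm_command:
  targets:
    - [0.21,0,-1.07,0,3]
    - [0.53,0,-2.12,0,3]
    - [0.97,0,-3.12,0,3]
    - [1.51,0,-4.06,0,3]
    - [2.16,0,-4.94,0,3]

```text
time: 11.52
position: [0.4827, -0.1044, 0.0554]
tool_rot: [0.783, 0.622, -0.0, 0.0]
ft_force: [-0.4, -0.4, -1.9]
grip_width: 0.0359
```

Request:
arm_command:
  targets:
    - [0.69,0,-0.75,0,3]
    - [1.46,0,-1.43,0,3]
    - [2.3,0,-2.02,0,3]
    - [3.19,0,-2.53,0,3]
    - [4.13,0,-2.93,0,3]

```text
time: 12.15
position: [0.4924, -0.0642, 0.0845]
tool_rot: [0.783, 0.622, 0.0, 0.0]
ft_force: [-0.3, -2.2, 1.5]
grip_width: 0.0362
```

```bash
python3 - <<'E'
from plan import *
show()
p,d=snap('scene','s10.png'); cv2.imwrite('pics/s10c.png',cv2.resize(p[130:270,180:340],None,fx=4,fy=4,interpolation=2)[:,:,::-1])
E
```

```text
t 12.15 pos [ 0.4924 -0.0642  0.0845] yaw 77.0 F [-0.3 -2.2  1.5] w 0.0362 q [-0.36  0.58  1.87 -0.    0.69 -0.13] zt [ 7.e-04 -4.e-04 -1.e+00]
```

View pics/s10c.png

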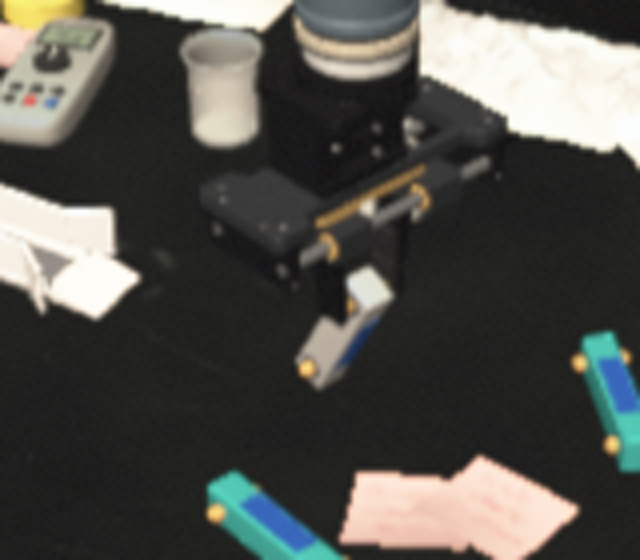

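Request:
arm_command:
  targets:
    - [0.91,0,-0.29,0,3]
    - [1.85,0,-0.5,0,3]
    - [2.8,0,-0.6,0,3]
    - [3.75,0,-0.62,0,3]
    - [4.71,0,-0.55,0,3]

```text
time: 12.82
position: [0.5033, -0.0177, 0.0899]
tool_rot: [0.783, 0.622, 0.001, 0.0]
ft_force: [1.1, -0.2, 5.1]
grip_width: 0.0362
```

Request:
arm_command:
  targets:
    - [0,0,0,0,3]
    - [0,0,0,0,3]

```text
time: 13.08
position: [0.5034, -0.0178, 0.0898]
tool_rot: [0.783, 0.622, 0.001, 0.0]
ft_force: [0.5, 1.2, 6.3]
grip_width: 0.0364
```

```bash
python3 - <<'E'
from plan import *
show()
p,d=snap('scene','s11.png'); cv2.imwrite('pics/s11c.png',cv2.resize(p[130:270,160:320],None,fx=4,fy=4,interpolation=2)[:,:,::-1])
E
```

```text
t 13.07 pos [ 0.5034 -0.0178  0.0898] yaw 77.0 F [0.5 1.2 6.3] w 0.0364 q [-0.26  0.58  1.85  0.    0.71 -0.03] zt [ 1.7e-03  6.0e-04 -1.0e+00]
```

View pics/s11c.png

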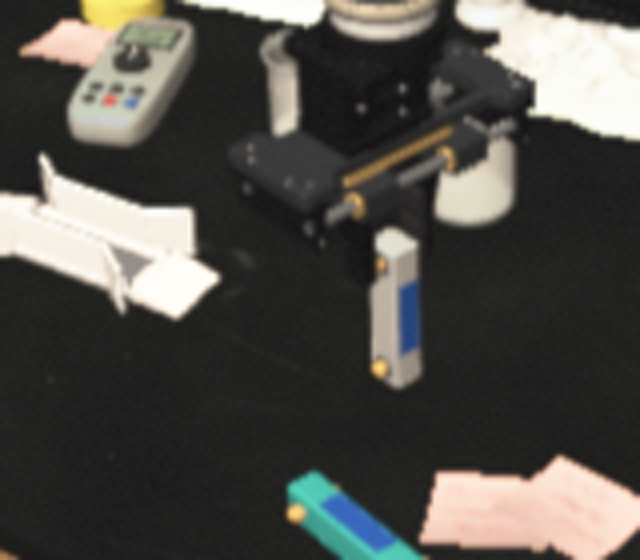

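Request:
arm_command:
  targets:
    - [0,0.05,-0.06,-0.1,3]
    - [0,0.13,-0.06,-0.2,3]
    - [0,0.13,-0.06,-0.276,3]
    - [0,0.13,-0.06,-0.276,3]
    - [0,0.13,-0.06,-0.276,3]

```text
time: 13.75
position: [0.5027, -0.0182, 0.0899]
tool_rot: [0.69, 0.724, -0.0, -0.001]
ft_force: [-2.3, 0.5, 5.0]
grip_width: 0.0359
```

```bash
python3 - <<'E'
from plan import *
show()
p,d=snap('scene','s12.png'); cv2.imwrite('pics/s12c.png',cv2.resize(p[130:270,160:320],None,fx=4,fy=4,interpolation=2)[:,:,::-1])
E
```

```text
t 13.75 pos [ 0.5027 -0.0182  0.0899] yaw 92.7 F [-2.3  0.5  5. ] w 0.0359 q [-0.26  0.58  1.85  0.    0.72 -0.31] zt [-0.0025  0.0011 -1.    ]
```

View pics/s12c.png

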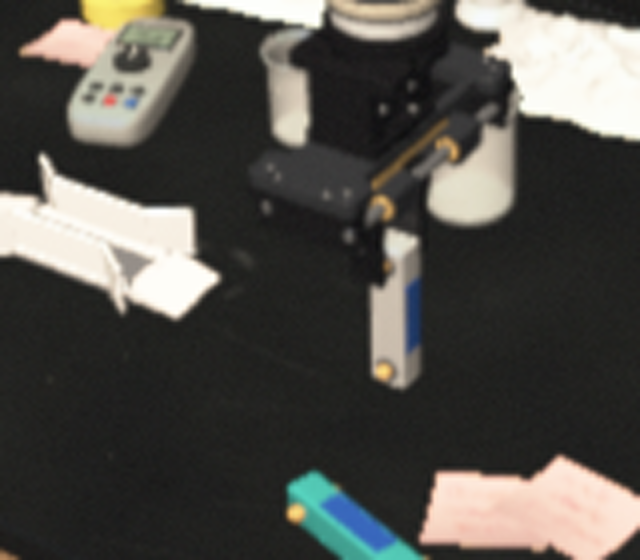

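Request:
arm_command:
  targets:
    - [0.95,0,-0.08,0,3]
    - [1.91,0,-0.07,0,3]
    - [2.86,0,0.04,0,3]
    - [3.79,0,0.24,0,3]
    - [4.71,0,0.53,0,3]

```text
time: 14.42
position: [0.5019, 0.0289, 0.0846]
tool_rot: [0.69, 0.724, 0.0, 0.0]
ft_force: [-0.4, -0.5, -0.8]
grip_width: 0.0358
```

Request:
arm_command:
  targets:
    - [0.88,0,0.38,0,3]
    - [1.72,0,0.84,0,3]
    - [2.51,0,1.38,0,3]
    - [3.24,0,1.99,0,3]
    - [3.91,0,2.67,0,3]

```text
time: 15.05
position: [0.4997, 0.0677, 0.0576]
tool_rot: [0.69, 0.724, 0.0, -0.0]
ft_force: [-0.1, 1.6, 0.6]
grip_width: 0.0358
```

Request:
arm_command:
  targets:
    - [0.52,0,0.63,0,3]
    - [0.98,0,1.31,0,3]
    - [1.39,0,2.02,0,3]
    - [1.73,0,2.77,0,3]
    - [2.01,0,3.54,0,3]

```text
time: 15.68
position: [0.4985, 0.0872, 0.022]
tool_rot: [0.69, 0.724, -0.0, -0.0]
ft_force: [1.1, 0.7, -0.9]
grip_width: 0.0364
```

```bash
python3 - <<'E'
from plan import *
show()
p,d=snap('scene','s13.png'); cv2.imwrite('pics/s13c.png',cv2.resize(p[130:270,160:320],None,fx=4,fy=4,interpolation=2)[:,:,::-1])
E
```

```text
t 15.68 pos [0.4985 0.0872 0.022 ] yaw 92.8 F [ 1.1  0.7 -0.9] w 0.0364 q [-0.05  0.71  1.87 -0.    0.56 -0.1 ] zt [-5.e-04 -1.e-04 -1.e+00]
```

View pics/s13c.png

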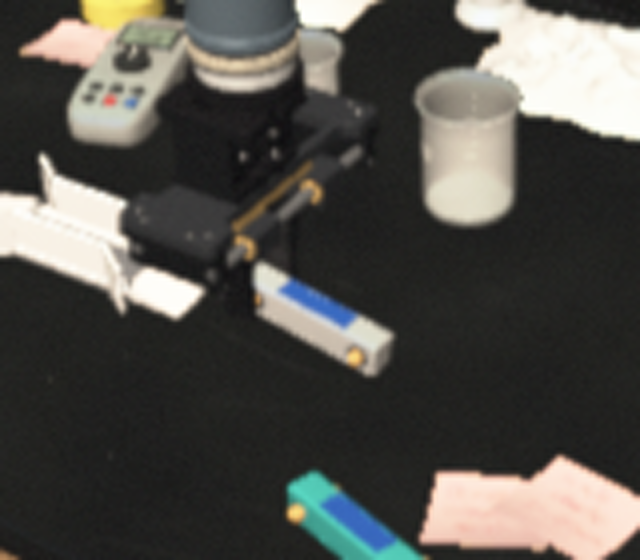

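Request:
arm_command:
  targets:
    - [0.1,0,0.33,0,3]
    - [0.18,0,0.66,0,3]
    - [0.26,0,0.99,0,3]
    - [0.32,0,1.33,0,3]
    - [0.37,0,1.66,0,3]

```text
time: 16.35
position: [0.4986, 0.0908, 0.0059]
tool_rot: [0.69, 0.724, 0.0, 0.0]
ft_force: [-0.7, -0.5, 13.5]
grip_width: 0.0364
```

Request:
arm_command:
  targets:
    - [0,0,0,0,3]
    - [0,0,0,0,3]
    - [0,0,0,0,6]
    - [0,0,0,0,6]
    - [0,0,0,0,6]

```text
time: 16.98
position: [0.4987, 0.0908, 0.0062]
tool_rot: [0.69, 0.724, 0.0, 0.0]
ft_force: [0.1, 0.5, -0.3]
grip_width: 0.0564
```

```bash
python3 - <<'E'
from plan import *
show()
E
```

```text
t 16.98 pos [0.4987 0.0908 0.0062] yaw 92.8 F [ 0.1  0.5 -0.3] w 0.0564 q [-0.04  0.74  1.88  0.    0.52 -0.09] zt [ 4.e-04  0.e+00 -1.e+00]
```

Request:
arm_command:
  targets:
    - [0,0,-6,0,6]
    - [-4,0,-12,0,6]
    - [-10,0,-16,0,6]
    - [-17,0,-16,0,6]
    - [-23,0,-16,0,6]

```text
time: 17.6
position: [0.5092, -0.1202, 0.1669]
tool_rot: [0.689, 0.724, 0.001, 0.002]
ft_force: [0.6, 0.5, -0.5]
grip_width: 0.0599
```

Request:
arm_command:
  targets:
    - [-5,0,0,0,0]
    - [-10,0,0,0,0]
    - [-10,0,0,0,0]

```text
time: 17.98
position: [0.5141, -0.2224, 0.1655]
tool_rot: [0.691, 0.722, -0.0, 0.001]
ft_force: [-0.1, 0.8, -0.1]
grip_width: 0.0378
```

```bash
python3 - <<'E'
from plan import *
show(); p,d=snap('top','t14.png'); np.savez('t14.npz',p=p,d=d)
cv2.imwrite('pics/t14c.png',cv2.resize(p[190:260,120:300],None,fx=4,fy=4,interpolation=2)[:,:,::-1])
cv2.imwrite('pics/t14d.png',cv2.resize(p[195:255,210:290],None,fx=8,fy=8,interpolation=2)[:,:,::-1])
E
```

```text
t 17.98 pos [ 0.5141 -0.2224  0.1655] yaw 92.5 F [-0.1  0.8 -0.1] w 0.0378 q [-0.61  0.51  1.66 -0.    0.97 -0.65] zt [ 0.0021 -0.0021 -1.    ]
```

View pics/t14c.png

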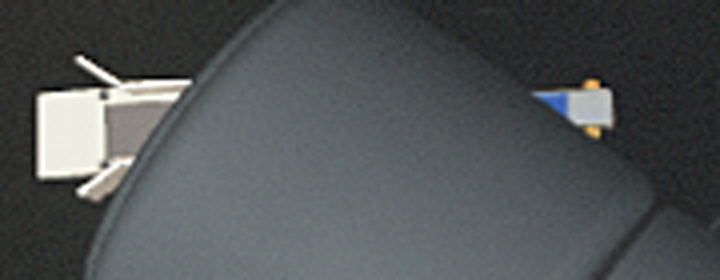

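View pics/t14d.png

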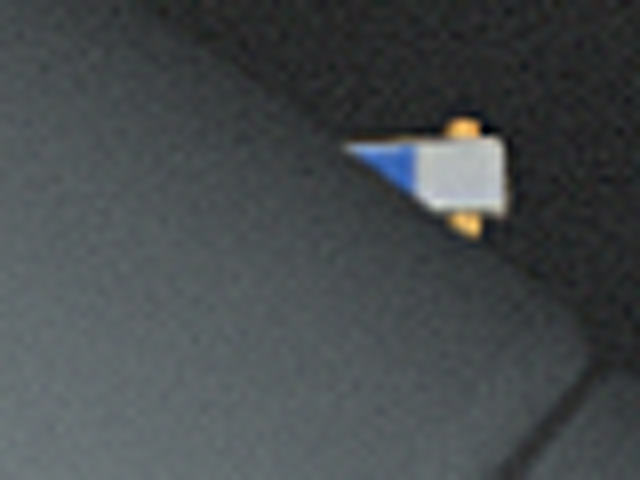

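Request:
arm_command:
  targets:
    - [-6,-2,0,0,0]
    - [-11,-5,0,0,0]
    - [-16,-8,0,0,0]
    - [-21,-11,0,0,0]
    - [-25,-14,0,0,0]

```text
time: 18.65
position: [0.3854, -0.4748, 0.1652]
tool_rot: [0.689, 0.724, 0.0, -0.0]
ft_force: [1.0, 0.1, -0.4]
grip_width: 0.0007
```

Request:
arm_command:
  targets:
    - [0,0,0,0,0]
    - [0,0,0,0,0]

```text
time: 18.9
position: [0.3861, -0.4727, 0.165]
tool_rot: [0.69, 0.724, 0.001, -0.001]
ft_force: [-0.3, 0.4, -0.5]
grip_width: 0.0005
```

```bash
python3 - <<'E'
from plan import *
show(); p,d=snap('top','t15.png'); np.savez('t15.npz',p=p,d=d)
cv2.imwrite('pics/t15c.png',cv2.resize(p[190:260,120:300],None,fx=4,fy=4,interpolation=2)[:,:,::-1])
cv2.imwrite('pics/t15d.png',cv2.resize(p[195:255,210:290],None,fx=8,fy=8,interpolation=2)[:,:,::-1])
E
```

```text
t 18.90 pos [ 0.3861 -0.4727  0.165 ] yaw 92.8 F [-0.3  0.4 -0.5] w 0.0005 q [-1.07  0.58  1.52  0.    1.04 -1.12] zt [-6.0e-04  2.4e-03 -1.0e+00]
```

View pics/t15c.png

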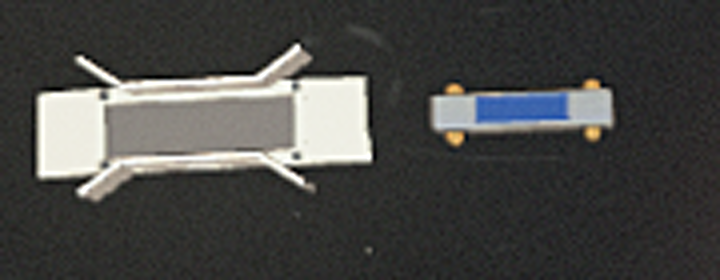

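View pics/t15d.png

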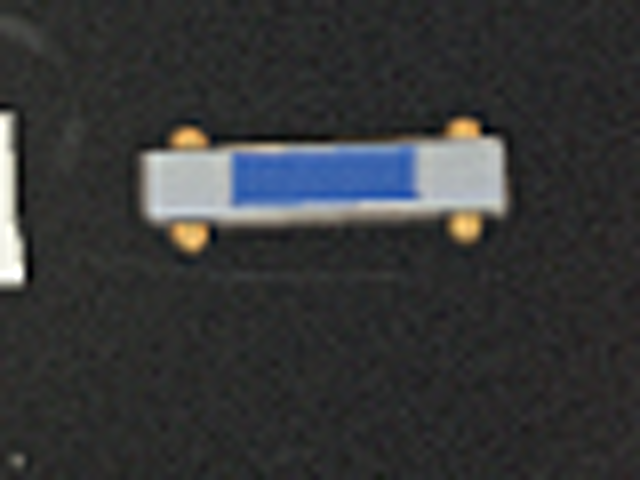

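```bash
python3 - <<'E'
from plan import *
def c(x,y,z): return onz('top',210+(x+.5)/8-.5,195+(y+.5)/8-.5,z)
l=(c(188,136,.013)+c(190,238,.013))/2;r=(c(464,128,.013)+c(465,228,.013))/2
v=l-r;mid=(l+r)/2;print(l,r,mid,np.degrees(np.arctan2(v[1],v[0])))
f=[c(*q,.026) for q in((232,155),(232,205),(414,149),(416,199))];fm=sum(f)/4;print('blue',fm,np.degrees(np.arctan2(*((f[0]+f[1]-f[2]-f[3])[[1,0]]))))
a=np.radians(92.5);C=np.array([.492,.2453]);u=np.array([np.cos(a),np.sin(a)]);n=np.array([-u[1],u[0]])
for m in(mid,fm): d=m[:2]-C; print('along',d@u,'lat',d@n)
p=np.load('t15.npz')['p'];hsv=cv2.cvtColor(p,cv2.COLOR_RGB2HSV);m=cv2.inRange(hsv,(108,120,60),(125,255,255));m[:,300:]=0
M=cv2.moments(m,True);b=onz('top',M['m10']/M['m00'],M['m01']/M['m00'],.026);print(b,(b[:2]-C)@n)
E
```

```text
[0.49852269 0.08832308 0.013     ] [0.50105149 0.00407854 0.013     ] [0.49978709 0.04620081 0.013     ] 91.71935608440371
blue [0.49969738 0.0460828  0.026     ] 91.7257720110149
along -0.19924936179008845 lat 0.0009049046825939084
along -0.19936334594786603 lat 0.0009996788555834504
[0.51003207 0.06617619 0.026     ] -0.010201634172029557
```

```bash
python3 - <<'E'
from plan import *
show();to([(.503,-.05,.10,92.5),(.503,-.05,.013,92.5)])
E
```

```text
t 18.95 pos [ 0.3865 -0.4725  0.1651] yaw 92.9 F [0.7 0.4 0.6] w 0.0007 q [-1.07  0.58  1.52  0.    1.04 -1.12] zt [-5.0e-04  2.1e-03 -1.0e+00]
[np.float64(41.61), np.float64(13.76), np.float64(6.51), np.float64(0.007)]
[np.float64(41.61), np.float64(13.76), np.float64(15.21), np.float64(0.007)]
```

Request:
arm_command:
  targets:
    - [6,2,0,0,0]
    - [11.5,3.8,0,0,0]
    - [17,5.6,0,0,0]
    - [22.5,7.4,0,0,0]
    - [28,9.3,0,0,0]

```text
time: 19.58
position: [0.4654, -0.1866, 0.1656]
tool_rot: [0.689, 0.725, 0.0, -0.0]
ft_force: [0.7, -0.6, 0.4]
grip_width: 0.0004
```

Request:
arm_command:
  targets:
    - [5.5,1.8,0,0,0]
    - [11,3.6,2,0,0]
    - [13,4.4,6,0,0]
    - [13,4.4,6,0,0]
    - [13,4.4,6,0,0]

```text
time: 20.2
position: [0.5029, -0.0581, 0.1059]
tool_rot: [0.689, 0.725, 0.0, 0.0]
ft_force: [-0.2, 0.2, -0.5]
grip_width: 0.0002
```

```bash
python3 - <<'E'
from plan import *
show();to([(.503,-.05,.013,92.3)])
E
```

```text
t 20.20 pos [ 0.5029 -0.0581  0.1059] yaw 92.9 F [-0.2  0.2 -0.5] w 0.0002 q [-0.34  0.55  1.83 -0.    0.75 -0.39] zt [ 4.e-04 -3.e-04 -1.e+00]
[np.float64(0.81), np.float64(0.05), np.float64(9.29), np.float64(0.01)]
```

Request:
arm_command:
  targets:
    - [0.8,0.05,4,0.007,0]
    - [0.8,0.05,8,0.007,0]
    - [0.8,0.05,9.2,0.007,0]
    - [0.8,0.05,9.2,0.007,0]

```text
time: 20.7
position: [0.5032, -0.0514, 0.0138]
tool_rot: [0.693, 0.721, 0.0, 0.0]
ft_force: [0.0, -0.6, 0.2]
grip_width: 0.0009
```

Request:
arm_command:
  targets:
    - [1,0,0,0,0]
    - [2,0,0,0,0]
    - [3,0,0,0,0]
    - [4,0,0,0,0]
    - [5,0,0,0,0]

```text
time: 21.32
position: [0.5015, -0.0003, 0.0138]
tool_rot: [0.692, 0.722, 0.0, 0.001]
ft_force: [0.8, -3.8, 1.8]
grip_width: 0.0001
```

```bash
python3 - <<'E'
from plan import *
show()
p,d=snap('scene','s20.png'); cv2.imwrite('pics/s20c.png',cv2.resize(p[130:270,130:290],None,fx=4,fy=4,interpolation=2)[:,:,::-1])
E
```

```text
t 21.32 pos [ 5.015e-01 -3.000e-04  1.380e-02] yaw 92.4 F [ 0.8 -3.8  1.8] w 0.0001 q [-0.22  0.72  1.89 -0.    0.53 -0.26] zt [ 1.7e-03 -7.0e-04 -1.0e+00]
```

View pics/s20c.png

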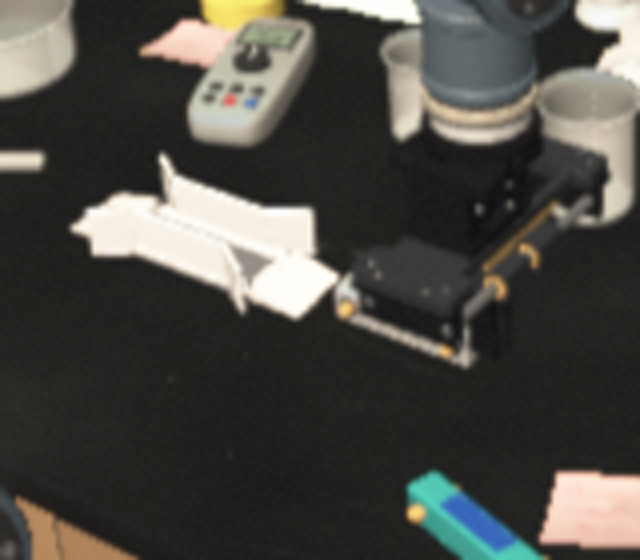

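Request:
arm_command:
  targets:
    - [1,0,0,0,0]
    - [2,0,0,0,0]
    - [3,0,0,0,0]
    - [4,0,0,0,0]
    - [5,0,0,0,0]

```text
time: 22.0
position: [0.4984, 0.0501, 0.0132]
tool_rot: [0.692, 0.722, -0.0, -0.0]
ft_force: [-0.1, -2.6, 0.9]
grip_width: 0.0003
```

```bash
python3 - <<'E'
from plan import *
show()
p,d=snap('scene','s21.png'); cv2.imwrite('pics/s21c.png',cv2.resize(p[130:270,130:290],None,fx=4,fy=4,interpolation=2)[:,:,::-1])
p,d=snap('top','t21.png'); cv2.imwrite('pics/t21c.png',cv2.resize(p[180:270,120:300],None,fx=4,fy=4,interpolation=2)[:,:,::-1])
E
```

```text
t 22.00 pos [0.4984 0.0501 0.0132] yaw 92.4 F [-0.1 -2.6  0.9] w 0.0003 q [-0.12  0.72  1.89  0.    0.53 -0.16] zt [-7.e-04  1.e-04 -1.e+00]
```

View pics/s21c.png

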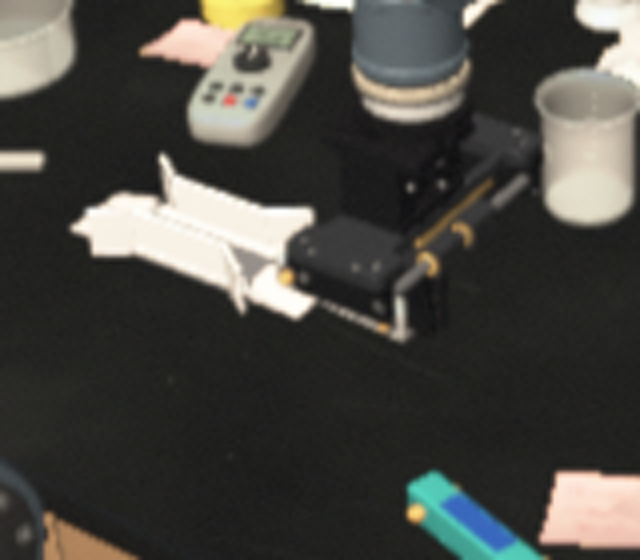

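View pics/t21c.png

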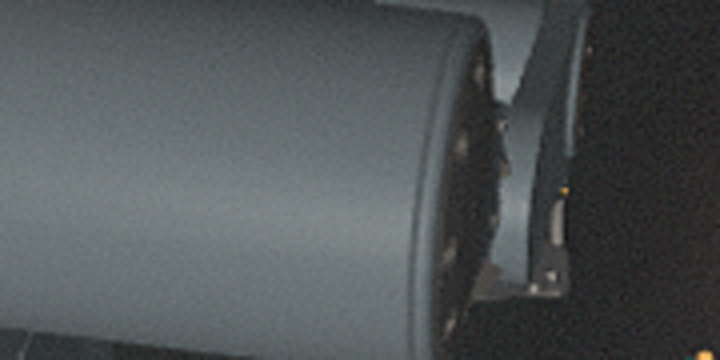

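Request:
arm_command:
  targets:
    - [1,0.05,0,0,0]
    - [2,0.1,0,0,0]
    - [3,0.15,0,0,0]
    - [4,0.2,0,0,0]
    - [5,0.2,0,0,0]

```text
time: 22.72
position: [0.4986, 0.1001, 0.0133]
tool_rot: [0.692, 0.722, -0.0, -0.0]
ft_force: [-0.4, -1.8, -1.2]
grip_width: 0.0006
```

```bash
python3 - <<'E'
from plan import *
show()
p,d=snap('scene','s22.png'); cv2.imwrite('pics/s22c.png',cv2.resize(p[150:250,130:250],None,fx=6,fy=6,interpolation=2)[:,:,::-1])
E
```

```text
t 22.73 pos [0.4986 0.1001 0.0133] yaw 92.4 F [-0.4 -1.8 -1.2] w 0.0006 q [-0.02  0.73  1.87  0.    0.54 -0.06] zt [-1.e-04  0.e+00 -1.e+00]
```

View pics/s22c.png

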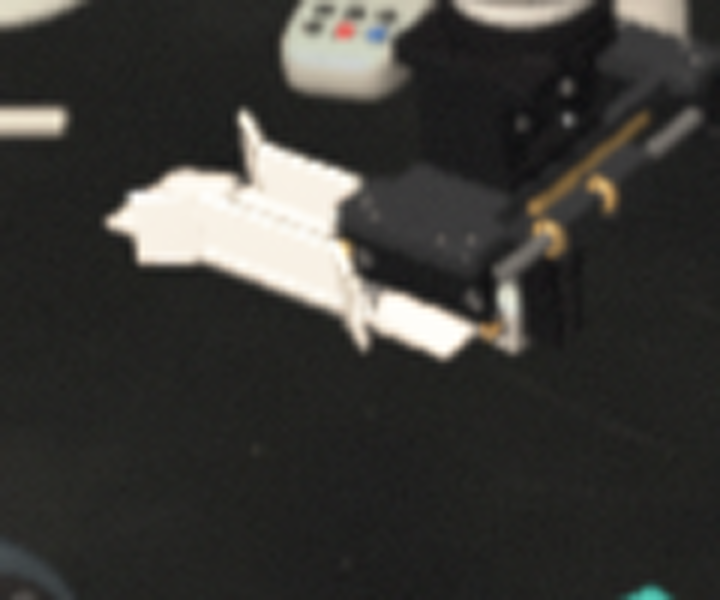

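Request:
arm_command:
  targets:
    - [1,0,0,0,0]
    - [2,0,0,0,0]
    - [3,0,0,0,0]
    - [4,0,-0.05,0,0]
    - [5,0,-0.1,0,0]

```text
time: 23.4
position: [0.4962, 0.1502, 0.0142]
tool_rot: [0.692, 0.722, -0.0, -0.0]
ft_force: [-0.4, -1.2, -1.6]
grip_width: 0.0007
```

```bash
python3 - <<'E'
from plan import *
show()
p,d=snap('scene','s23.png'); cv2.imwrite('pics/s23c.png',cv2.resize(p[150:250,130:250],None,fx=6,fy=6,interpolation=2)[:,:,::-1])
E
```

```text
t 23.40 pos [0.4962 0.1502 0.0142] yaw 92.4 F [-0.4 -1.2 -1.6] w 0.0007 q [0.08 0.73 1.84 0.   0.57 0.04] zt [-6.e-04  3.e-04 -1.e+00]
```

View pics/s23c.png

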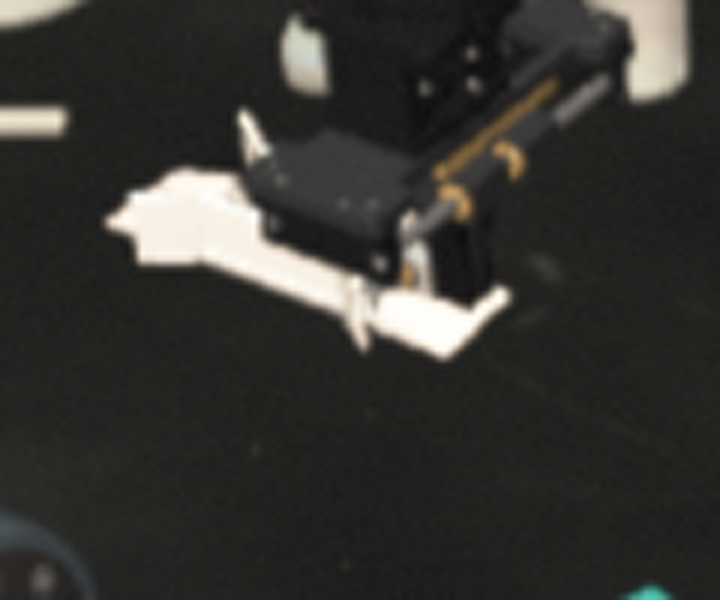

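Request:
arm_command:
  targets:
    - [0.6,0,-0.05,0,0]
    - [1.2,0,-0.1,0,0]
    - [1.8,0,-0.1,0,0]
    - [2.3,0,-0.1,0,0]
    - [2.6,0,-0.1,0,0]

```text
time: 24.08
position: [0.4955, 0.1756, 0.0153]
tool_rot: [0.692, 0.722, -0.0, -0.0]
ft_force: [-0.2, -1.0, -0.4]
grip_width: 0.0005
```

```bash
python3 - <<'E'
from plan import *
show()
p,d=snap('scene','s24.png'); cv2.imwrite('pics/s24c.png',cv2.resize(p[150:250,130:250],None,fx=6,fy=6,interpolation=2)[:,:,::-1])
E
```

```text
t 24.07 pos [0.4955 0.1756 0.0153] yaw 92.4 F [-0.2 -1.  -0.4] w 0.0005 q [ 0.13  0.73  1.83 -0.    0.58  0.09] zt [-1.e-04 -0.e+00 -1.e+00]
```

View pics/s24c.png

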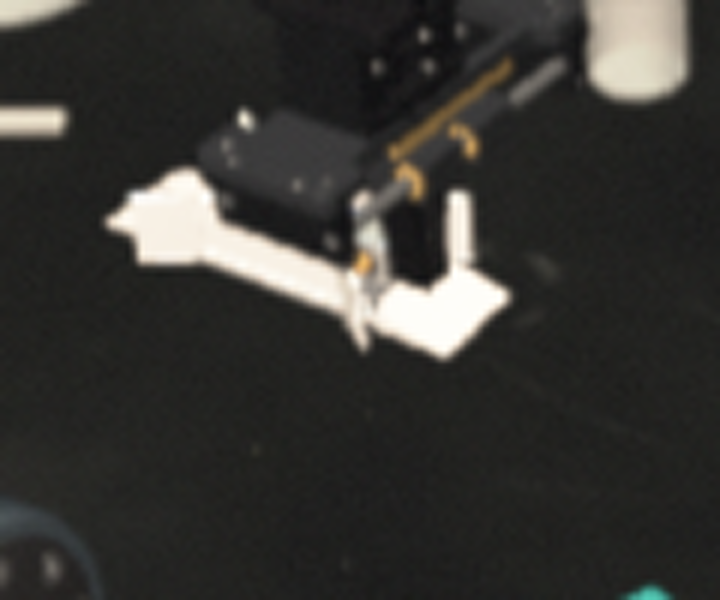

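Request:
arm_command:
  targets:
    - [0.15,0,0,0,0]
    - [0.3,0,0,0,0]
    - [0.4,0,0,0,0]
    - [0.4,0,0,0,0]

```text
time: 24.62
position: [0.4954, 0.1793, 0.0154]
tool_rot: [0.692, 0.722, 0.0, -0.0]
ft_force: [-0.3, -0.3, -0.1]
grip_width: 0.0003
```

```bash
python3 - <<'E'
from plan import *
show()
p,d=snap('scene','s25.png'); cv2.imwrite('pics/s25c.png',cv2.resize(p[150:250,130:250],None,fx=6,fy=6,interpolation=2)[:,:,::-1])
E
```

```text
t 24.62 pos [0.4954 0.1793 0.0154] yaw 92.4 F [-0.3 -0.3 -0.1] w 0.0003 q [0.13 0.73 1.82 0.   0.58 0.09] zt [ 1.e-04  1.e-04 -1.e+00]
```

View pics/s25c.png

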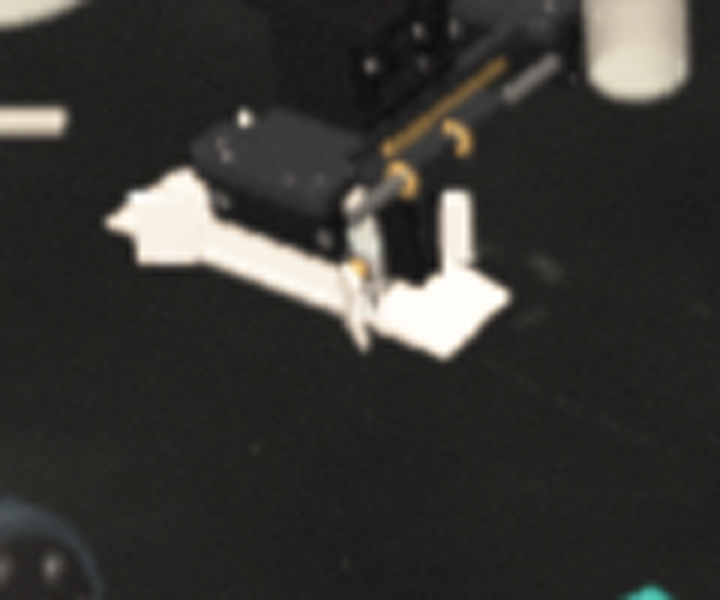

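Request:
arm_command:
  targets:
    - [-1.5,0,0,0,0]
    - [-3,0,-4,0,0]
    - [-8,0,-8,0,0]
    - [-14,0,-8,0,0]
    - [-20,0,-8,0,0]

```text
time: 25.3
position: [0.504, -0.023, 0.0962]
tool_rot: [0.692, 0.722, 0.001, 0.001]
ft_force: [0.5, -0.3, -0.3]
grip_width: 0.0004
```

```bash
python3 - <<'E'
from plan import *
show()
p,d=snap('scene','s26.png'); cv2.imwrite('pics/s26c.png',cv2.resize(p[150:250,130:250],None,fx=6,fy=6,interpolation=2)[:,:,::-1])
E
```

```text
t 25.30 pos [ 0.504  -0.023   0.0962] yaw 92.4 F [ 0.5 -0.3 -0.3] w 0.0004 q [-0.27  0.57  1.85  0.    0.73 -0.31] zt [ 2.3e-03 -5.0e-04 -1.0e+00]
```

View pics/s26c.png

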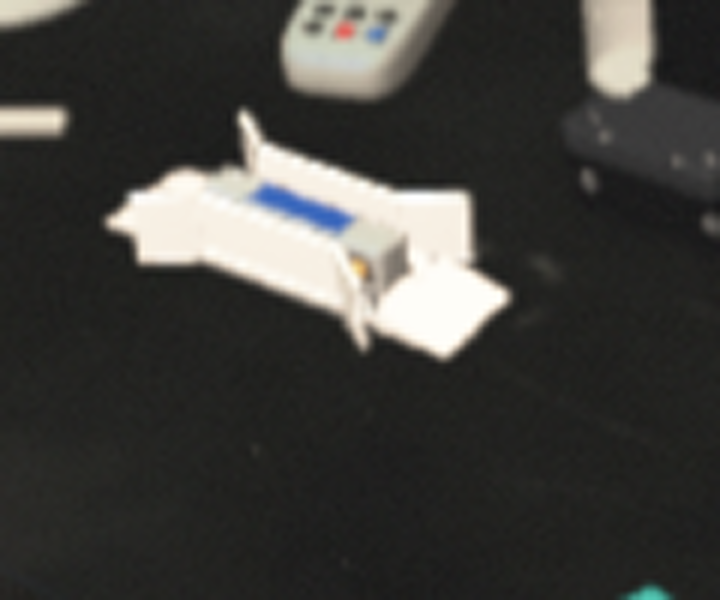

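Request:
arm_command:
  targets:
    - [-5,-1,-4,0,0]
    - [-11,-2,-7,0,0]
    - [-17,-4,-7,0,0]
    - [-22,-6,-7,0,0]
    - [-28,-8,-7,0,0]

```text
time: 25.98
position: [0.4341, -0.3048, 0.1654]
tool_rot: [0.693, 0.721, 0.0, 0.0]
ft_force: [0.7, -0.3, 0.2]
grip_width: 0.0002
```

Request:
arm_command:
  targets:
    - [-5,-1,0,0,0]
    - [-10,-3,0,0,0]
    - [-15,-4,0,0,0]
    - [-15,-4,0,0,0]

```text
time: 26.48
position: [0.4004, -0.4591, 0.1652]
tool_rot: [0.694, 0.72, -0.001, 0.001]
ft_force: [0.3, 0.4, 0.1]
grip_width: 0.0006
```

```bash
python3 - <<'E'
from plan import *
show(); p,d=snap('top','t27.png'); np.savez('t27.npz',p=p,d=d)
cv2.imwrite('pics/t27c.png',cv2.resize(p[190:250,120:225],None,fx=7,fy=7,interpolation=2)[:,:,::-1])
p,d=snap('scene','s27.png');np.savez('s27.npz',p=p,d=d); cv2.imwrite('pics/s27c.png',cv2.resize(p[155:225,140:220],None,fx=8,fy=8,interpolation=2)[:,:,::-1])
E
```

```text
t 26.48 pos [ 0.4004 -0.4591  0.1652] yaw 92.1 F [0.3 0.4 0.1] w 0.0006 q [-1.04  0.57  1.53 -0.    1.03 -1.07] zt [ 0.0012 -0.003  -1.    ]
```

View pics/t27c.png

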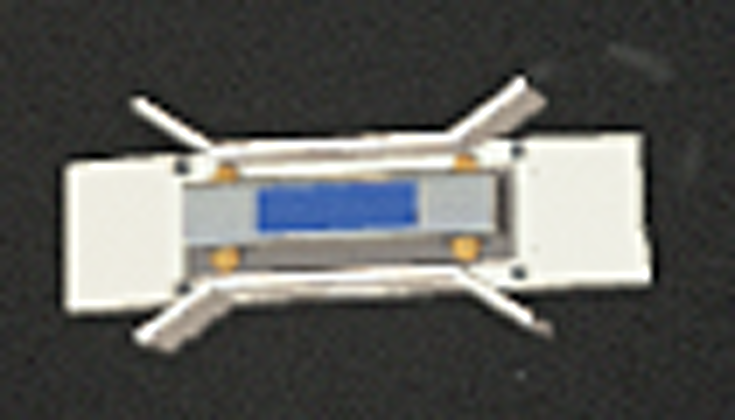

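View pics/s27c.png

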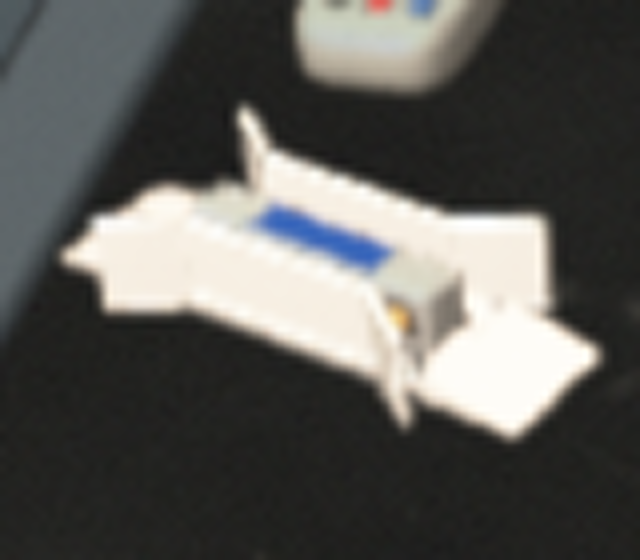

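```bash
python3 - <<'E'
from plan import *
def c2(x,y,z): return onz('top',120+(x+.5)/7-.5,190+(y+.5)/7-.5,z)
P=[c2(*q,.016) for q in((227,172),(226,259),(466,160),(465,248))]
B=[c2(*q,.029) for q in((257,186),(259,232),(415,180),(418,228))]
a=np.radians(92.4);C=np.array([.4918,.2455]);u=np.array([np.cos(a),np.sin(a)]);n=np.array([-u[1],u[0]])
for m in(P,B):
    d=(sum(m)/4)[:2]-C; v=(m[0]+m[1]-m[2]-m[3]); print('along %.4f lat %.4f'%(d@u,d@n),np.degrees(np.arctan2(v[1],v[0])))
z=np.load('t27.npz');p,D=z['p'],z['d']
m=robot.camera_model('top');E=np.array(m['extrinsics'])
def w(u_,v_):
    o,r=ray('top',u_,v_); return o+r*D[v_,u_]
for x in (150,155,160,165,170,175,180,185,188): 
    v=int(round(190+(210-(x-120)*7/238*9+7)/7)); 
    print(x,v,p[v,x],np.median([w(x,vv)[2] for vv in(v-1,v,v+1)]).round(4))
E
```

```text
along -0.0004 lat -0.0028 92.60859023122693
along -0.0005 lat -0.0022 91.65445380519087
150 220 [183 187 183] 0.0301
155 220 [180 183 182] 0.0276
160 219 [ 67 104 173] 0.0325
165 219 [ 66 102 174] 0.0302
170 219 [ 67 103 174] 0.0276
175 219 [ 68 104 174] 0.0278
180 219 [193 195 187] 0.0297
185 219 [179 184 182] 0.0273
188 218 [180 183 184] 0.0287
```

```bash
python3 - <<'E'
from plan import *
a=np.load('top0.npz')['p'];b=np.load('t27.npz')['p']
for n,(x0,x1,y0,y1) in dict(small=(160,205,105,155),beaker=(222,272,105,160),jar=(330,375,100,155)).items():
    print(n,np.abs(a[y0:y1,x0:x1].astype(int)-b[y0:y1,x0:x1]).mean())
show(); print(robot.hand_in())
E
```

```text
small 3.5739259259259257
beaker 3.5477575757575757
jar 3.796632996632997
t 26.57 pos [ 0.4007 -0.4542  0.1647] yaw 92.3 F [ 0.4 -0.2 -0.2] w 0.0002 q [-1.03  0.57  1.54  0.    1.04 -1.07] zt [-7.0e-04  2.1e-03 -1.0e+00]
the job is handed in; nothing more can be done
None
```

The bar is in the cradle's pocket, blue face up, and I handed the job in at about 26.6 s of the 72 s allowed. I turned it end over end twice on its pins, twisting it slightly each time it stood upright to line it up with the cradle. Then I pushed it by its end face up the ramp and over the lip with the fingers closed.

**Bar position:** the last top view puts the bar's middle about 0.5 mm lengthwise and 2 to 3 mm sideways from the pocket centre. Its top reads 27 to 32 mm above the bench along its length (29 mm expected), with no slope from end to end beyond the depth noise. Its heading is 91.7° from the blue strip and 92.6° from the pins, against about 92.4° for the cradle.

**Beakers and jar:** the before and after pictures around each show no visible change. The arm ended well clear, with no force on it.

**Disagreements:** the two cameras differed by 3 to 6 mm in x on the bar and the look-alikes. The top camera and the gripper differed by 1 to 2.5 mm. I used the top camera, with a small correction from where the pins were gripped. No check failed.

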